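Set the stock against the red flip stop

TASK

Flip the red stop flag fully down across the bed. Then, without lifting the bar off the bed, slide it flush along the fence with its blue end leading until it meets the rubber buffer of the red flag, and press it home there with a steady push of roughly 10 newtons (never above 20) for half a second before letting go, so that it stays lying square against the fence and touching the buffer. Don't force the flag, leave the yellow flag up, and don't disturb the cans, bottles and tape around the work.

Things in the scene. Friction and masses are not known exactly. Their poses are not given: they have to be found in the camera images.
- jig: Fixed jig: grey bed 160 (x) x 580 (y) mm, top 15 mm above the bench, with a low aluminium fence along it. Origin at bench level. In its frame the bed spans x -65 to +95 mm; the fence's working face (looking to -x) is at x = +30 mm, fence 15 mm thick, top 33 mm above the bench. Stock slides towards +y. Place and yaw vary
- bar: Loose aluminium box section, 30 (x) x 200 (y) x 40 (z) mm, 0.14 to 0.3 kg, blue cap on its +y end. Origin at the centre of its underside. Starts on the bed, some 8 to 35 mm off the fence, slightly askew, at least 50 mm short of both stops. Flush on the fence its origin is at x = +15 mm in the jig frame
- bar_end (a point): Centre of the outer face of the bar's blue end, 100 mm along +y from the bar's origin and 20 mm above its underside; axes as the bar's
- red_stop: Dark steel bracket of the red stop, 34 (x) x 32 (y) mm, 84 mm tall, fixed on the bed behind the fence, axes as the jig's. Origin: centre of its foot, on the bed, at x = +65 mm in the jig frame. Carries the red flag and buffer. Red and yellow may stand in either order along the fence, centres 70 to 90 mm apart
- red_flag (a joint): Angle, rad: 0 = fully down (end of travel), blade across the bar's path; 1.57 = arm upright; 2.3 = leaning back to +x. Starts at 1.95 to 2.25. Axis along the jig's y. Stiff hinge (0.1 N m, about 1.2 N at the knob), stays where left. Down, the arm (18 mm wide, 12 thick) reaches from the hinge to the jig's -x; its blade, 35 to 65 mm from the hinge, hangs 63 mm below it
- red_hinge (a point): Centre of the red flag's hinge pin, 70 mm above the bed (85 mm above the bench)
- red_knob (a point): Centre of the black knob at the free end of the red flag's arm, 85 mm from the hinge pin: a cylinder 16 mm across and 30 mm long, along the jig's y
- yellow_stop: Bracket of the yellow stop, same as the red one except for the colour of its flag; its buffer's face lies 14 to 20 mm from its centre. To be left alone
- yellow_flag (a joint): Angle of the yellow flag, same meaning as for the red; it starts at 1.95 to 2.25 and stays up
- spray_can: Bystander: upright spray can, 54 mm across, 170 mm tall, origin at the foot
- brown_bottle: Bystander: upright brown bottle, 64 mm across, 150 mm tall, origin at the foot
- tape_roll: Bystander: yellow roll of tape lying flat, 90 mm across, 25 mm high, origin at the underside
- jar: Bystander: glass jar, 66 mm across, 90 mm tall, origin at the foot
- red_buffer_seat (a point): Point on the red blade, on the axis of the black rubber buffer (28 x 34 mm, 8 thick), level with the bracket's centre in y. With the flag down it is 26 mm above the bed, axes as the jig's. The buffer's face looks along -y and lies 14 to 36 mm from this point, as its brass screw was last set: that is not measured, feel for it. It gives about 1 mm per 6 N, at most 6 mm
Mind the look-alikes: they are no part of the job. Of the things that look like the bar, the largest one is meant.

How it is judged (in metres and radians):
On the way, in this order (a step that is already met when the one before it is completed fails the run):
1. the red flag is fully down while the bar's end is still 50 mm or more from the buffer seat (value of joint red_flag below 0.06 rad and y of bar_end in the frame of red_buffer_seat below -0.05 m), for 0.2 s.
2. with the flag down and the bar on the bed along the fence (within 4 mm), the bar is pressed against the buffer with 4 to 16 N for 0.3 s (value of joint red_flag below 0.06 rad and contact force between bar and red_stop between 4 and 16 N and x of bar in the frame of jig above 0.011 m and z of bar in the frame of jig below 0.019 m), for 0.3 s.
At the end, for the whole second after the job is handed in: Red flag down (within 0.06 rad), yellow flag up (above 1.75 rad); bar at rest, flat on the bed, side within 2.5 mm of the fence and 0.02 rad of parallel, blue end still touching the red buffer (over 0.05 N), 10 to 39 mm from the buffer seat; nothing touched by the robot (value of joint red_flag below 0.06 rad and value of joint yellow_flag above 1.75 rad and contact force between bar and red_stop above 0.05 N and y of bar_end in the frame of red_buffer_seat between -0.039 and -0.01 m and x of bar in the frame of jig between 0.0125 and 0.018 m and angle between the y axis of bar and the y axis of jig, either way round below 0.02 rad and z of bar in the frame of jig below 0.018 m and angle between bar's own z axis and vertical below 0.03 rad and linear speed of bar below 0.01 m/s).
It fails at once if the bar is pressed on the red stop with more than 22 N (contact force between bar and red_stop above 22 N).
It fails at once if the flag is forced: the robot presses on the red stop or its flag with more than 45 N (contact force between any of the fingers, the arm and red_stop above 45 N).
It fails at once if the yellow flag is moved down (value of joint yellow_flag below 1.75 rad).
It fails at once if the bar is lifted more than 15 mm off the bed (z of bar in the frame of jig above 0.03 m).
It fails at once if a bystander is shifted by more than 20 mm (distance of any of spray_can, brown_bottle, tape_roll, jar from where it was at the start of the episode above 0.02 m).
It also fails if it takes over 72 s, if anything falls off the work surface, if the arm or the gripper's body presses on something with over 40 N, if the wrist force passes 120 N, or if a joint passes its speed limit or range.

ROBOT

A 6-joint arm with a two-finger parallel gripper is mounted at the origin on the work surface. World frame = base frame: x ahead of the robot, y to its left, z up, the work surface at z = 0. Lengths are in m, angles in degrees, forces in N, time in s.
With the tool pointing down it reaches from about 0.275 to 0.725 m from the base axis. Payload 5.6 kg.
Tool frame: the origin (TCP) lies midway between the tips of the shut fingers; the grasp point (between the pads) lies 19 mm behind it; z points along the fingers, y is the line along which they close (so a half turn about z gives the same grasp; the last joint's range is limited). The gripper opens to 85 mm and grips with 20 to 120 N. Pads are 22 mm wide; open, the fingers measure 114 mm over their backs; the gripper's body (76 mm by 85 mm) begins 54 mm behind the grasp point. The pads swing forward as they close: fully open they stand 13 mm farther back than shut.
Start: joints at [-58.178, 14.616, 6.199, 0, -81.583, -16.306], TCP at [0.147, -0.53, 0.231] pointing down, gripper open.
Joint ranges: [-168.99, 168.99], [-69.2, 112.95], [-62.41, 85.93], [-164.36, 98.24], [-168.68, -3.75], [-174.98, 174.98]. Speed limits (degrees/s): [147.25, 147.25, 180, 180, 180, 180].

INTERFACE

Orientations are given as [roll, pitch, yaw] about the fixed x, y, z axes, in that order (R = Rz(yaw) Ry(pitch) Rx(roll)).
In Python, from rig import r gives the robot as it stands. Calls block until the motion is done:
- r.move_ptp(position, orientation): joint-space move of the TCP to a pose.
- r.move_l(position, speed=0.15, rotation=None, stop_force=None): straight line of the TCP; rotation=None keeps the orientation; speed is the mean speed in m/s. With stop_force (N) it stops when the force on the tool has changed by that much, and returns True; else False.
- r.goto_joints(angles): joint-space move.
- r.grip(opening, f_grip=None): finger opening in m; f_grip is the grip in N (None keeps the last); returns when the fingers have stopped.
- r.pause(seconds).
- r.ik(position, orientation): joint angles nearest the present ones, or None.
- r.camera(name): name is "side" or "top"; returns a dict with "image" (384x512x3 uint8, red, green, blue), "fovy" (degrees; the focal length in pixels is half the picture's height over the tangent of half this angle, whatever the lens; pixels are square), "cx", "cy" (the principal point, pixels), "D" ([k1, k2, p1, p2, k3] as OpenCV has them; the pictures are not rectified), "R" (3x3) and "t" (3): a world point X has camera coordinates R X + t. Camera axes: x right, y down, z forward; pixel columns grow to the right and rows downward; lengths in m; the calibration is good to about 2 mm. A picture is of the moment at which its call begins. There is no depth.
A pose or a line that the arm cannot do raises r.Unreachable and nothing moves.
- r.hand_in(): hands the job in; it is judged then, once.
Readings, each from a call of its own:
- r.current_time_s(): time.
- r.current_qpos(): joint angles.
- r.current_dq(): joint speeds.
- r.current_tau(): joint torques, N m.
- r.current_position(): TCP position.
- r.current_tool_rot(): TCP orientation.
- r.current_contact_force(): force on the tool from outside, world axes, zero at the start.
- r.current_ft_torque(): the same for the moment, N m.
- r.current_grip_width(): finger opening in m.
- r.current_gripper_force(): force on a finger pad.
Only numpy, scipy, OpenCV 4.12 (cv2) and the standard library are available. Lean on these libraries where they do the work, as an engineer would, in place of code of your own. Each camera call takes 0.05 s, during which the arm holds its last target. There are 200 camera calls.

## Working session

There is one attempt and no reset: what is moved stays moved. The work goes in short steps, each a Python script; the robot and the scene stay as the last script left them, time stands still between calls to the robot, and variables do not carry over. Pictures are saved under pics/ and viewed, at most 10 in all, crops included, and the job is handed in when it is done.

```bash
mkdir -p pics; python3 - <<'E'
from rig import r
import cv2,pickle
d={}
for n in("side","top"):
    c=r.camera(n);d[n]=c
    cv2.imwrite(f"pics/{n}0.png",cv2.resize(c["image"][:,:,::-1],(768,576),interpolation=cv2.INTER_CUBIC))
    print(n,c["fovy"],c["cx"],c["cy"],c["D"],c["R"],c["t"])
pickle.dump(d,open("c0.pkl","wb"))
E
```

```text
side 43.0142060534695 249.21822489745216 186.31615778149015 [-0.18387242  0.          0.          0.          0.        ] [[-0.84627293 -0.53267013  0.00920098]
 [-0.30241016  0.46608842 -0.83145035]
 [ 0.43860029 -0.70641639 -0.55552287]] [0.41597639 0.20704848 1.40476448]
top 48.059535488502725 261.84010574286873 190.29453792734816 [-0.0440191  0.         0.         0.         0.       ] [[-0.00527556 -0.99995931 -0.00731799]
 [-0.9971961   0.00580698 -0.07460706]
 [ 0.07464652  0.00690388 -0.99718616]] [-0.00382117  0.5159333   1.13248432]
```

View pics/side0.png

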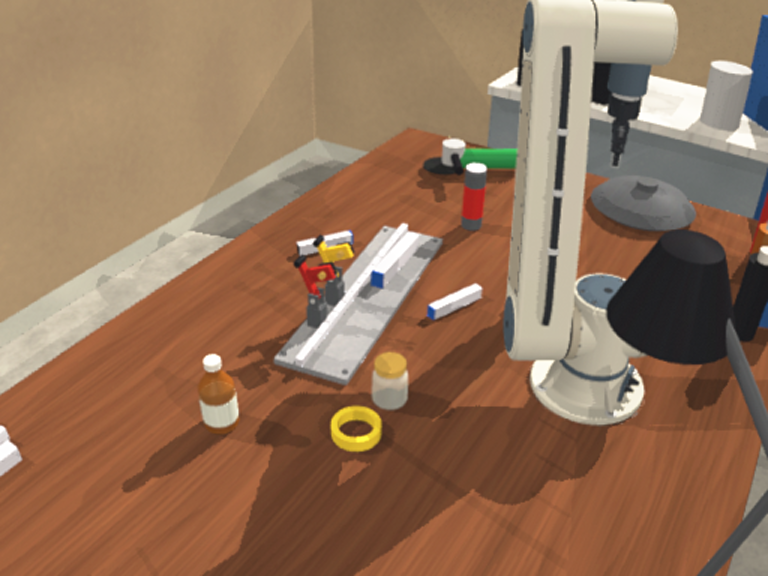

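View pics/top0.png

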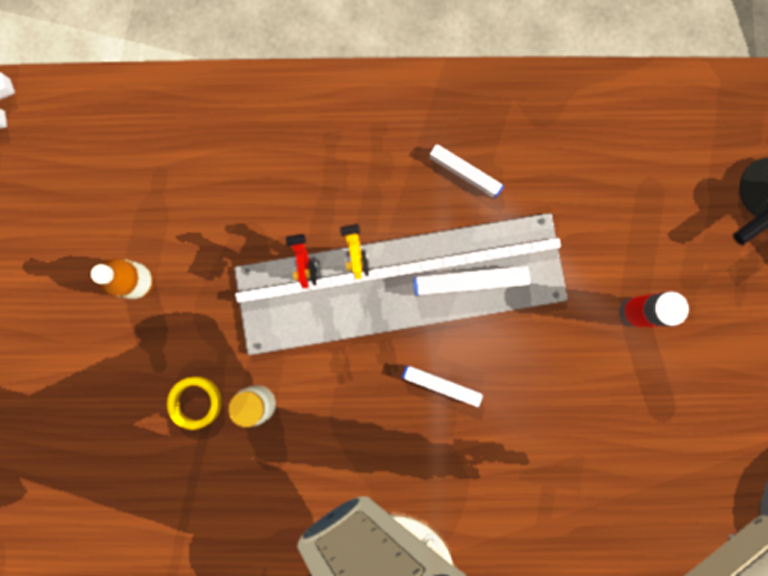

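The top view shows the bed running left (+y), with corners at about (236,267), (551,214), (567,298) and (248,354). The red flag is near (300,260), the yellow near (353,250), and the bar spans (415,285) to (530,275) with its blue end leading. I'll take enlarged crops.

```bash
python3 - <<'E'
import cv2,pickle
d=pickle.load(open("c0.pkl","rb"))
a=d["top"]["image"][135:245,150:390,::-1]
b=d["side"]["image"][145:260,175:305,::-1]
cv2.imwrite("pics/t1.png",cv2.resize(a,None,fx=10/3,fy=10/3,interpolation=cv2.INTER_CUBIC))
cv2.imwrite("pics/s1.png",cv2.resize(b,None,fx=5,fy=5,interpolation=cv2.INTER_CUBIC))
E
```

```text
(no output)
```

View pics/t1.png

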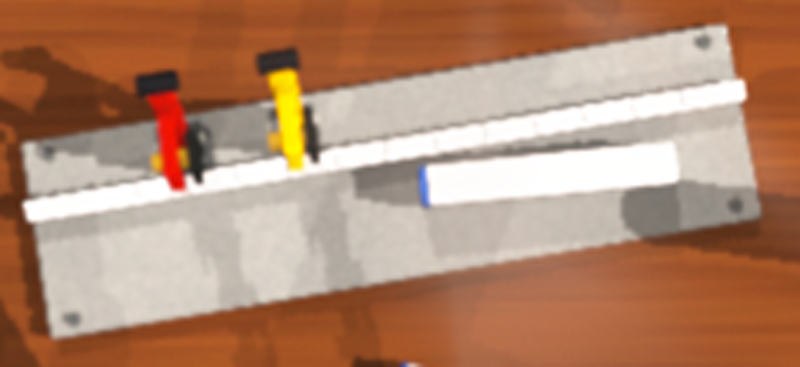

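View pics/s1.png

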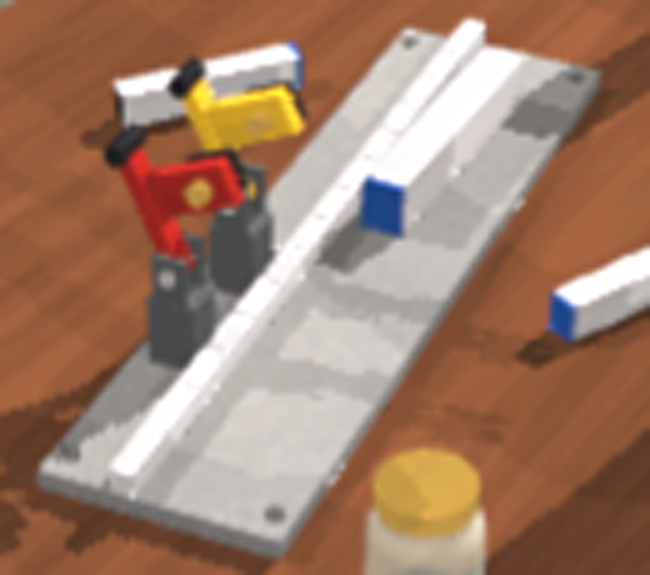

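Top crop (×10/3): bed corners at (23,146), (725,27), (760,217) and (52,337). The bar top runs from (421,168)/(424,206) to (676,142)/(679,182). The red knob is at (157,83) and the yellow at (278,61). Side crop (×5): red knob at (124,146), yellow at (187,76).

```bash
cat >h.py <<'E'
import numpy as np,cv2,pickle
d=pickle.load(open("c0.pkl","rb"))
def ray(n,u,v,c=None):
    c=c or d[n];f=192/np.tan(np.radians(c["fovy"]/2))
    K=np.array([[f,0,c["cx"]],[0,f,c["cy"]],[0,0,1.]])
    x,y=cv2.undistortPoints(np.array([[[u,v]]],float),K,np.array(c["D"],float))[0,0]
    R=np.array(c["R"]);return -R.T@np.array(c["t"]),R.T@np.array([x,y,1])
def plane(n,u,v,z):
    o,q=ray(n,u,v);return o+q*(z-o[2])/q[2]
def tri(a,b):
    A=[];B=[]
    for o,q in(a,b):
        q=q/np.linalg.norm(q);P=np.eye(3)-np.outer(q,q);A.append(P);B.append(P@o)
    return np.linalg.lstsq(np.vstack(A),np.hstack(B),rcond=None)[0]
T=lambda u,v:((u+.5)*.3-.5+150,(v+.5)*.3-.5+135)
S=lambda u,v:((u+.5)/5-.5+175,(v+.5)/5-.5+145)
w=np.array([plane("top",*T(*p),.015)[:2] for p in[(23,146),(725,27),(760,217),(52,337)]])
j=np.array([(.095,.29),(.095,-.29),(-.065,-.29),(-.065,.29)])
wc,jc=w-w.mean(0),j-j.mean(0)
YAW=np.arctan2((jc[:,0]*wc[:,1]-jc[:,1]*wc[:,0]).sum(),(jc*wc).sum())
RJ=np.array([[np.cos(YAW),-np.sin(YAW)],[np.sin(YAW),np.cos(YAW)]])
OJ=w.mean(0)-RJ@j.mean(0)
def J2W(p): return np.r_[OJ+RJ@np.array(p[:2]),p[2:]]
def W2J(p): return np.r_[RJ.T@(np.array(p[:2])-OJ),p[2:]]
E
python3 - <<'E'
from h import *
np.set_printoptions(precision=4,suppress=True)
print(np.degrees(YAW),OJ,W2J(np.zeros(2)))
print("resid",[W2J(x) for x in w]-j)
for p in[(421,168),(676,142),(679,182),(424,206)]: print("bar",W2J(plane("top",*T(*p),.055)))
for n,a,b in(("red",(157,83),(124,146)),("yel",(278,61),(187,76))):
    p=tri(ray("top",*T(*a)),ray("side",*S(*b)));print(n,p,W2J(p))
from rig import r
print(r.current_tool_rot(),r.current_contact_force())
for yj,x,z in((.19,.1,.2),(.19,-.04,.09),(-.2,.015,.05)):
    for dy in(0,90,-90,180): print(yj,dy,r.ik(list(J2W([x,yj,z])),[180,0,np.degrees(YAW)+dy]))
E
```

```text
9.303225280605414 [ 0.5048 -0.0224] [-0.4946  0.1037]
resid [[-0.0019 -0.0011]
 [-0.0016  0.0007]
 [ 0.0017  0.0016]
 [ 0.0018 -0.0012]]
bar [ 0.0181 -0.0244  0.055 ]
bar [ 0.0049 -0.2239  0.055 ]
bar [-0.0263 -0.2204  0.055 ]
bar [-0.0115 -0.0217  0.055 ]
red [0.5787 0.1453 0.1652] [0.1    0.1535 0.1652]
yel [0.5936 0.0597 0.1668] [0.1009 0.0667 0.1668]
[ 179.9011   -0.0048 -164.4869] [-0.5288  0.5439 -0.4548]
0.19 0 [ 32.4493  20.9743  10.582    0.     -79.6077  66.8539]
0.19 90 [ 32.4493  20.9743  10.582    0.     -79.6077 156.8539]
0.19 -90 [ 32.4493  20.9743  10.582    0.     -79.6077 -23.1461]
0.19 180 [  32.4493   20.9743   10.582    -0.      -79.6077 -113.1461]
0.19 0 [ 39.5414  10.37   -20.9419   0.     -58.688   59.7618]
0.19 90 [ 39.5414  10.37   -20.9419   0.     -58.688  149.7618]
0.19 -90 [ 39.5414  10.37   -20.9419   0.     -58.688  -30.2382]
0.19 180 [  39.5414   10.37    -20.9419   -0.      -58.688  -120.2382]
-0.2 0 [ -6.4095  25.9604  -4.6788   0.     -59.3608 105.7127]
-0.2 90 [  -6.4095   25.9604   -4.6788    0.      -59.3608 -164.2873]
-0.2 -90 [ -6.4095  25.9604  -4.6788   0.     -59.3608  15.7127]
-0.2 180 [ -6.4095  25.9604  -4.6788  -0.     -59.3608 -74.2873]
```

```bash
cat >>h.py <<'E'
YR=.1535
def ori(): return [180,0,float(np.degrees(YAW))-90]
def go(r,x,y,z,v=.15,sf=None):
    s=r.move_l([float(a) for a in J2W([x,y,z])],speed=v,stop_force=sf)
    print("at",W2J(r.current_position()).round(4),"F",fj(r).round(1),s,"t",round(r.current_time_s(),2));return s
def fj(r):
    f=np.array(r.current_contact_force());return np.r_[RJ.T@f[:2],f[2]]
E
python3 - <<'E'
from h import *
from rig import r
p=r.current_position();r.move_l([p[0],p[1],.29])
r.grip(0,20)
r.move_ptp([float(a) for a in J2W([.14,YR,.26])],ori())
go(r,.14,YR,.160)
go(r,.085,YR,.162,.08,15)
go(r,.048,YR,.160,.08,15)
c=r.camera("side");cv2.imwrite("pics/s2.png",cv2.resize(c["image"][90:260,150:350,::-1],None,fx=3,fy=3))
E
```

```text
at [0.1407 0.1533 0.1612] F [0.1 0.2 0.1] False t 5.14
at [0.102  0.1536 0.1672] F [0.7 0.1 0.4] True t 5.68
at [0.0966 0.1536 0.1678] F [0.5 0.4 0.9] True t 5.99
```

View pics/s2.png

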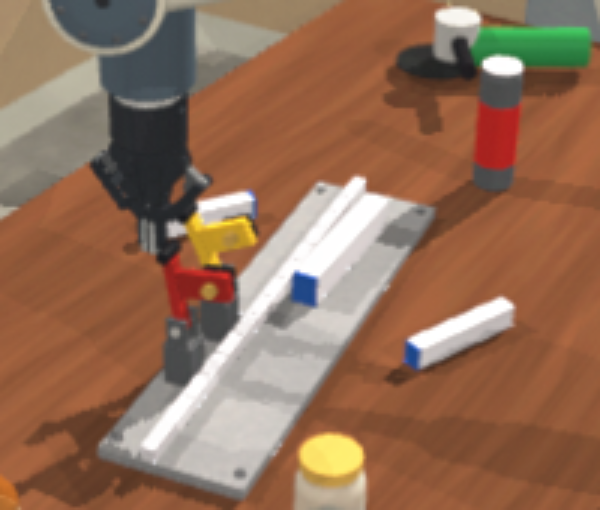

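The fingertips rode up on the knob at around (165,255). I'll back off, go lower and push again.

```bash
python3 - <<'E'
from h import *
from rig import r
go(r,.0966,YR,.19)
go(r,.147,YR,.19)
go(r,.147,YR,.147)
for x,z in((.115,.148),(.09,.156),(.07,.160),(.05,.158)):
    if go(r,x,YR,z,.06,15): break
c=r.camera("side");cv2.imwrite("pics/s3.png",cv2.resize(c["image"][90:260,150:350,::-1],None,fx=3,fy=3))
E
```

```text
at [0.097  0.1537 0.1902] F [-0.1  0.4 -1. ] False t 6.35
at [0.1466 0.1534 0.1885] F [ 0.2 -0.5 -0.3] False t 6.83
at [0.1466 0.1534 0.1475] F [ 0.5 -0.5  1.3] False t 7.27
at [0.1152 0.1535 0.1483] F [ 0.3 -1.2  0.4] False t 7.95
at [0.0899 0.1536 0.1563] F [ 0.4  0.3 -0.6] False t 8.53
at [0.0697 0.1535 0.1603] F [ 0.1  0.2 -0.3] False t 9.03
at [0.0498 0.1535 0.1581] F [0.3 1.2 0.1] False t 9.51
```

View pics/s3.png

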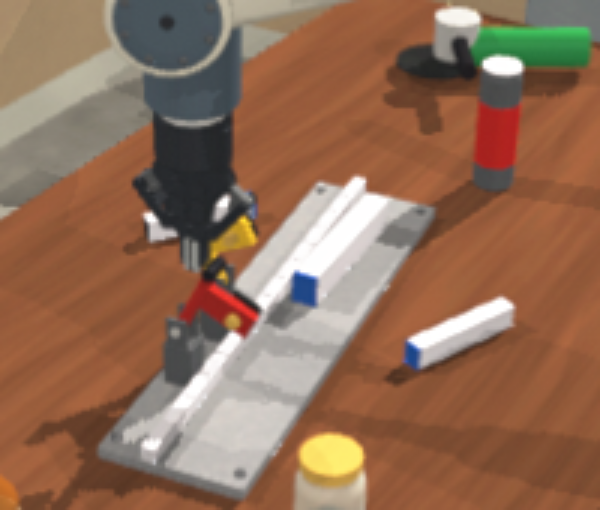

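The flag is past upright: the knob is at (213,268) with the fingertips just behind it. Next I press it down from above.

```bash
python3 - <<'E'
from h import *
from rig import r
go(r,.05,YR,.195)
go(r,.015,YR,.195)
for th in(1.0,.8,.6,.4,.25,.12):
    s=go(r,.065-.085*np.cos(th)-.006,YR,.085+.085*np.sin(th)+.008,.06,12)
    if s: break
else: go(r,-.024,YR,.088,.02,9)
c=r.camera("side");cv2.imwrite("pics/s4.png",cv2.resize(c["image"][90:260,150:350,::-1],None,fx=3,fy=3))
E
```

```text
at [0.0504 0.1537 0.1954] F [-0.9  0.2 -1.2] False t 9.96
at [0.0145 0.1535 0.1946] F [0.  0.6 0. ] False t 10.34
at [0.0132 0.1534 0.1646] F [-0.3 -0.1  1.3] False t 11.0
at [-0.0002  0.1535  0.1543] F [0.5 0.5 0. ] False t 11.43
at [-0.0111  0.1535  0.141 ] F [ 0.2 -0.1  1.1] False t 11.87
at [-0.0195  0.1534  0.1259] F [-0.5 -0.1  0.3] False t 12.3
at [-0.0238  0.1533  0.1136] F [-0.   0.1 -0.3] False t 12.66
at [-0.0281  0.1528  0.1017] F [-3.5 -0.9  3.2] True t 12.93
```

View pics/s4.png

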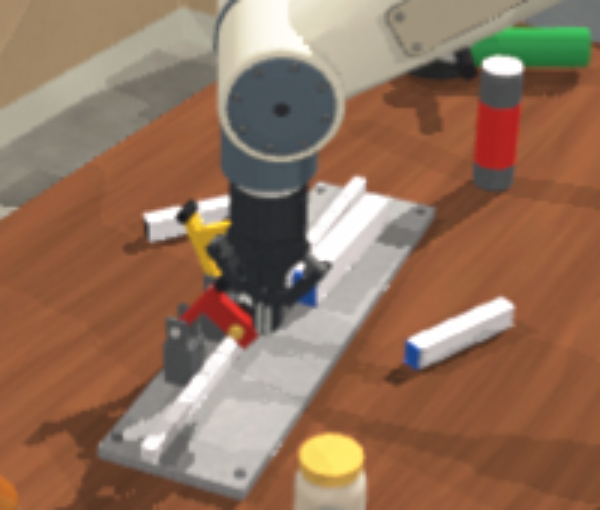

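The fingertips slipped past the knob on the -x side. I'll raise the tool and measure the knob again.

```bash
python3 - <<'E'
from h import *
from rig import r
go(r,-.05,YR,.11)
go(r,-.05,YR,.2)
go(r,-.06,YR-.0,.27)
ims=[]
for n,(y,x) in(("side",(150,190)),("top",(135,170))):
    c=r.camera(n);ims.append(cv2.resize(c["image"][y:y+80,x:x+80,::-1],None,fx=5,fy=5,interpolation=cv2.INTER_CUBIC))
cv2.imwrite("pics/m.png",np.hstack(ims))
E
```

```text
at [-0.0499  0.1537  0.1102] F [ 0.4  0.2 -0.1] False t 13.28
at [-0.0504  0.1535  0.1988] F [-0.3  0.1 -0.7] False t 14.03
at [-0.0605  0.1535  0.2686] F [ 0.2  0.8 -0.6] False t 14.66
```

View pics/m.png

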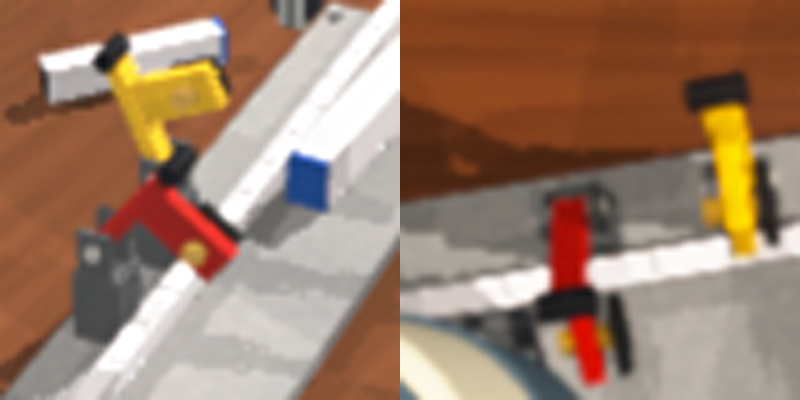

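The knob is at (180,163) in the left (side) panel and (168,303) within the right (top) panel. The blade extends past it to -x.

```bash
python3 - <<'E'
from h import *
from rig import r
p=W2J(tri(ray("top",170+168.5/5-.5,135+303.5/5-.5),ray("side",190+180.5/5-.5,150+163.5/5-.5)))
th=np.arctan2(p[2]-.085,.065-p[0]);print(p,th)
YR=p[1]
# staircase: tip above knob, following the arc
go(r,.065-.085*np.cos(th)+.003,YR,.2)
for t in np.r_[np.arange(th+.1,.15,-.12),.12]:
    if go(r,.065-.085*np.cos(t)+.002,YR,.085+.085*np.sin(t)+.006,.06,12): break
else: go(r,-.018,YR,.086,.02,9)
ims=[]
for n,(y,x) in(("side",(130,190)),("top",(135,170))):
    c=r.camera(n);ims.append(cv2.resize(c["image"][y:y+100,x:x+80,::-1],None,fx=5,fy=5,interpolation=cv2.INTER_CUBIC))
cv2.imwrite("pics/m2.png",np.hstack(ims))
E
```

```text
[0.01440793 0.15244889 0.15699932] 0.9582778193822419
at [0.0192 0.1524 0.2006] F [ 0.   0.  -0.4] False t 15.62
at [0.0255 0.1524 0.1652] F [-0.4  0.7  0.5] False t 16.36
at [0.0166 0.1524 0.1598] F [0.2 0.1 0.8] False t 16.68
at [0.0089 0.1524 0.1531] F [-0.8 -0.2 -0.2] False t 16.99
at [0.0019 0.1524 0.1456] F [-1.  -0.3  0.4] False t 17.31
at [-0.0043  0.1524  0.1373] F [0.3 0.8 0.7] False t 17.62
at [-0.0095  0.1524  0.1283] F [ 0.4  0.8 -0.1] False t 17.94
at [-0.0136  0.1524  0.1188] F [ 0.3  0.1 -0.7] False t 18.26
at [-0.0164  0.1523  0.1089] F [ 0.1 -0.7  0.1] False t 18.57
at [-0.0178  0.1523  0.1007] F [-0.6  0.3  0.5] False t 18.87
at [-0.0177  0.1525  0.0929] F [-2.2  0.2  6.6] True t 19.38
```

View pics/m2.png

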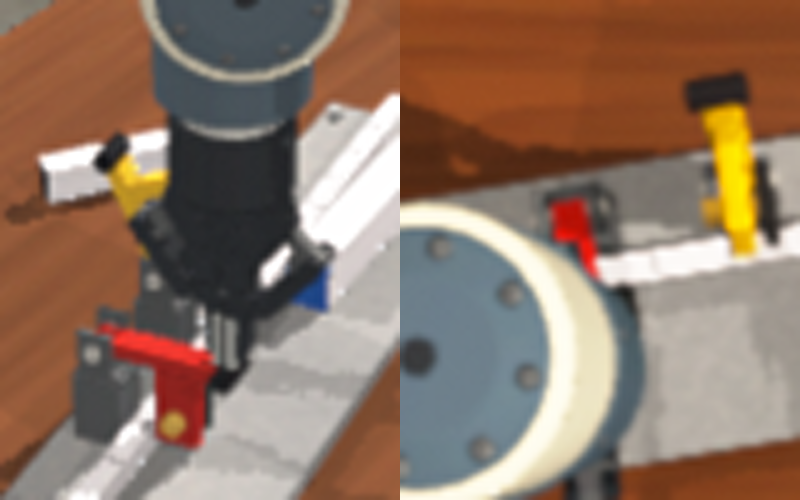

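The flag is down: the tip stopped at z = 0.093, which is the knob's top when down. Now the bar: push it square onto the fence, then push it along from behind.

```bash
cat >>h.py <<'E'
def fm(r,n=8):
    return np.mean([(r.pause(.02),fj(r))[1] for _ in range(n)],0).round(2)
E
python3 - <<'E'
from h import *
from rig import r
go(r,-.022,.15,.13)
go(r,-.085,-.12,.13,.25)
go(r,-.085,-.12,.036,.2)
print("zero",fm(r))
go(r,-.045,-.12,.034,.12,5)
go(r,-.004,-.12,.034,.035,5); print(fm(r,4))
for y in(-.06,-.18):
    go(r,-.045,y,.034)
    go(r,-.004,y,.034,.04,4)
go(r,-.045,-.18,.034)
go(r,-.045,-.27,.034)
go(r,.012,-.27,.038)
go(r,.012,-.24,.038,.04,4)
E
```

```text
at [-0.0219  0.1502  0.1301] F [-0.4 -0.7 -0.6] False t 19.89
at [-0.085  -0.1194  0.1298] F [ 0.3  0.8 -0.2] False t 21.15
at [-0.0841 -0.1198  0.0368] F [-0.1 -0.2  0.8] False t 21.77
zero [0.02 0.02 0.3 ]
at [-0.0452 -0.1199  0.034 ] F [-0.4 -0.2 -0.2] False t 22.38
at [-0.026  -0.1198  0.0334] F [0.3 0.6 0. ] True t 23.06
[-0.8  -0.22 -0.08]
at [-0.0446 -0.0601  0.0343] F [ 0.1 -0.5 -1.2] False t 23.69
at [-0.0171 -0.06    0.0332] F [-1.3 -1.1  0.1] True t 24.42
at [-0.0449 -0.1795  0.034 ] F [-0.1 -0.2  0.3] False t 25.38
at [-0.0121 -0.1799  0.0333] F [0.  0.4 0.3] True t 26.18
at [-0.0451 -0.1801  0.0341] F [ 0.3 -0.5 -0.4] False t 26.55
at [-0.045  -0.2695  0.0337] F [-0.2  0.6  0.1] False t 27.3
at [ 0.0116 -0.2691  0.0377] F [ 0.2 -0.7 -0.5] False t 27.83
at [ 0.0121 -0.2401  0.038 ] F [ 0.2 -1.  -0.4] False t 28.73
```

```bash
python3 - <<'E'
from h import *
from rig import r
go(r,-.045,-.26,.036,.25)
for y in(-.16,-.08,-.12):
    go(r,-.04,y,.034,.25)
    go(r,-.0195,y,.034,.12,8)
    go(r,.0,y,.034,.03,8);print(fm(r,3))
E
```

```text
at [-0.0458 -0.2606  0.0362] F [0.3 0.3 0.6] False t 29.12
at [-0.039  -0.1592  0.0343] F [ 0.2 -0.3 -0.4] False t 29.68
at [-0.0191 -0.1606  0.0337] F [-0.8 -0.6  0.1] False t 30.0
at [-0.012  -0.1599  0.0334] F [-1.3 -1.4  1.2] True t 30.43
[-1.42 -0.24  0.77]
at [-0.0396 -0.0795  0.0344] F [-0.1 -0.4  0. ] False t 30.97
at [-0.019  -0.0806  0.0337] F [-0.4 -0.7 -0.4] False t 31.29
at [-0.0121 -0.08    0.0334] F [-0.6 -0.6  1.3] True t 31.71
[-0.86  0.05  0.34]
at [-0.0403 -0.1207  0.034 ] F [ 0.   1.4 -0.2] False t 32.1
at [-0.0188 -0.1195  0.0338] F [-0.7 -0.   0.6] False t 32.42
at [-0.0121 -0.1197  0.0334] F [-1.3  0.5  0.3] True t 32.84
[-0.59  0.23 -0.05]
```

The bar is flush on the fence: the stop position is the same at three points along it. Now the push from behind.

```bash
python3 - <<'E'
from h import *
from rig import r
go(r,-.045,-.12,.036,.25)
go(r,-.045,-.265,.038,.25)
go(r,.015,-.265,.038,.2)
print("zero",fm(r))
if not go(r,.015,-.105,.038,.07,8):
    go(r,.015,-.05,.038,.015,5)
print(fm(r))
E
```

```text
at [-0.0457 -0.12    0.0362] F [ 0.4  0.3 -0.2] False t 33.17
at [-0.0449 -0.265   0.0375] F [ 1.  -0.3  0.2] False t 33.91
at [ 0.0158 -0.2636  0.0378] F [-0.6 -0.3  0.5] False t 34.36
zero [-0.06 -0.35 -0.06]
at [ 0.015  -0.1051  0.038 ] F [-0.2 -1.4 -0.3] False t 36.92
at [ 0.0146 -0.0772  0.0378] F [ 0.5 -0.7  0.9] True t 38.88
[ 0.33 -1.11  0.19]
```

Buffer contact at tool y = -0.077. I'll check that the bar is still flush, then press in small steps.

```bash
python3 - <<'E'
from h import *
from rig import r
go(r,.015,-.10,.038)
go(r,-.045,-.10,.038,.2)
go(r,-.04,0,.036,.25)
go(r,-.0195,0,.034,.12,8)
go(r,.0,0,.034,.03,7)
go(r,-.045,0,.036,.2)
go(r,-.045,-.11,.038,.25)
go(r,.015,-.11,.038,.2)
z=fm(r);print("zero",z)
go(r,.015,-.084,.038,.05,8)
y=-.080
while y<-.066:
    r.move_l([float(a) for a in J2W([.015,y,.038])],speed=.02)
    f=fm(r,5)-z;print(round(y,4),f.round(1),W2J(r.current_position()).round(4))
    if -f[1]>8.5: break
    y+=.0005 if -f[1]>4 else .001
r.pause(.6);print("hold",fm(r)-z,r.current_time_s())
E
```

```text
at [ 0.0148 -0.1003  0.0376] F [-0.1  0.4 -0.4] False t 39.31
at [-0.0453 -0.0997  0.0383] F [ 1.7 -0.  -0.2] False t 39.76
at [-0.0392  0.0008  0.036 ] F [-0.5 -0.3  0. ] False t 40.31
at [-0.0193 -0.0006  0.0336] F [-0.7 -0.7 -0.4] False t 40.63
at [-0.0124 -0.0002  0.0335] F [ 0.6  0.1 -0.2] True t 41.04
at [-0.0453 -0.      0.0363] F [ 0.6 -0.1  0.2] False t 41.35
at [-0.0446 -0.1105  0.0377] F [-0.3  0.2 -1. ] False t 41.94
at [ 0.0155 -0.1089  0.0376] F [-0.9  0.1  0.6] False t 42.39
zero [-0.76  0.16  0.17]
at [ 0.0151 -0.0839  0.0381] F [-0.6 -0.9  0.1] False t 43.19
-0.08 [ 0.4 -0.3 -0.4] [ 0.015  -0.0801  0.038 ]
-0.079 [1.  0.  0.1] [ 0.015 -0.079  0.038]
-0.078 [ 0.8 -0.2 -0.1] [ 0.015 -0.078  0.038]
-0.077 [ 0.5 -3.  -0.8] [ 0.015  -0.0773  0.038 ]
-0.076 [ 0.4 -5.6 -1.3] [ 0.0149 -0.0767  0.0381]
-0.0755 [ 0.9 -6.6 -1.2] [ 0.0149 -0.0766  0.0382]
-0.075 [ 0.6 -7.5 -0.9] [ 0.015  -0.0764  0.0382]
-0.0745 [ 0.9 -9.2 -0.8] [ 0.015  -0.0761  0.0384]
hold [ 0.46 -9.07 -1.28] 46.6917
```

Held steady at about 9 N. I'll back off, retreat and take the last picture.

```bash
python3 - <<'E'
from h import *
from rig import r
go(r,.015,-.079,.038,.01)
go(r,.015,-.115,.038,.05)
go(r,-.02,-.16,.2,.2)
go(r,-.1,-.28,.25,.3)
ims=[]
for n,(y,x) in(("side",(150,190)),("top",(135,170))):
    c=r.camera(n);ims.append(cv2.resize(c["image"][y:y+110,x:x+80,::-1],None,fx=5,fy=5,interpolation=cv2.INTER_CUBIC))
cv2.imwrite("pics/m3.png",np.hstack(ims))
E
```

```text
at [ 0.0151 -0.0787  0.038 ] F [-0.1  0.2  1.1] False t 47.29
at [ 0.015  -0.1149  0.038 ] F [ 0.   0.7 -0.3] False t 48.16
at [-0.0205 -0.1594  0.1987] F [ 0.6  0.  -0.2] False t 49.17
at [-0.1004 -0.28    0.249 ] F [ 0.3  0.6 -0.1] False t 49.83
```

View pics/m3.png

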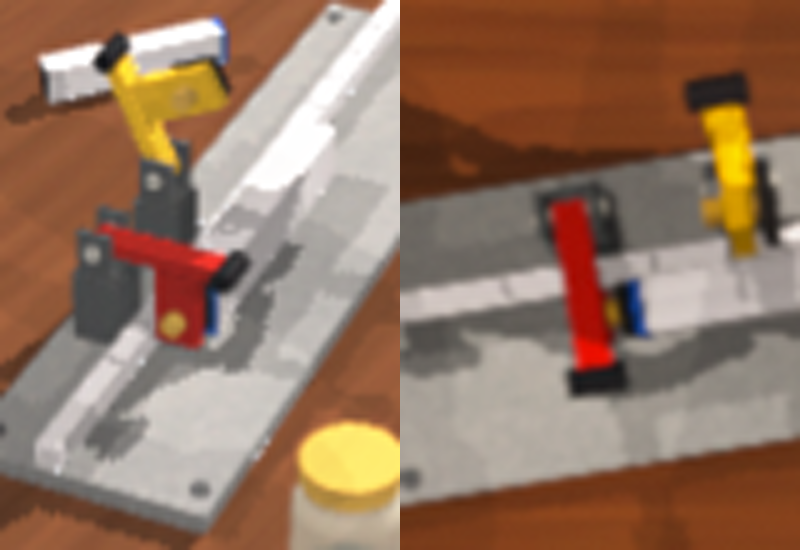

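The picture shows the flag down, with the buffer at (625,305) meeting the blue end at (638,305). The bar is flush on the fence and the yellow flag is up.

```bash
python3 -c "
from rig import r
print(r.hand_in())"
```

```text
the job is handed in; nothing more can be done
None
```

I handed the job in at about 50 s without seeing a verdict: the red flag is down, the bar lies flush on the fence and appears to touch the buffer after a steady press of about 9 N, and the yellow flag is still up.

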